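Latch the keeper bar over the bamboo staves and pin it

TASK

Close up the bamboo cradle: push the hinged steel keeper bar shut across the staves and on against its rubber buffer until the sprung catch clicks up behind it and holds it in the fork; do not force it. Then take the loose retaining pin out of its slanted rest and drop it down through the holes of fork and bar, fully home with its knob resting on the fork. Leave the staves in the cradle and the jar, hammer and brush where they are.

Things in the scene. Friction and masses are not known exactly. Their poses are not given: they have to be found in the camera images.
- cradle: Fixed wooden cradle: base 220 x 250 x 16 mm, a trough along its x between two cheeks (14 mm thick, 44 mm above the bench, at y = -52 and +52 mm). Origin: centre of its underside; z up. At y = -90 mm the keeper bar's hinge post, at y = +90 mm a dark steel fork (44 x 44 mm) of two level plates, open towards -x, its web at x = 22 to 30 mm.
- keeper (a joint): Angle (rad) of the keeper bar about its upright hinge. 0: shut, along the cradle's +y, eye in the fork; grows as the bar swings out towards the cradle's -x (1.57: along -x). A little stiff: stays where left. It rides over the catch from 0.27 and meets the rubber buffer at about 0.045; from there 6 to 14 N (at 120 mm from the hinge) push it to 0, where it latches; hard stop at -0.02.
- keeper_hinge (a point): On the hinge axis of the keeper bar, at the height of the bar's top face (62 mm above the bench).
- keeper_eye (a point): Centre of the 14 mm hole near the bar's free end, in its top face, 180 mm from the hinge axis. The steel bar is 22 mm wide and 16 mm thick (undersurface 46 mm above the bench, 30 mm above the base board; the staves end 16 mm below it); its end around the hole is 34 x 34 mm.
- catch (a joint): How far the sprung catch is pressed down (m): 0 up, about 0.007 under the bar. Steel tongue 10 mm wide in the top of the +y cheek, from x = -28 to -11 mm of the cradle: a ramp that rises towards +x to an upright edge 9 mm above the cheek, which springs up in front of the bar's -x side once the bar is pushed fully past it and holds it against the buffer.
- catch_hole (a point): Mouth of the 14 mm hole in the top face of the fork's upper plate, 72 mm above the bench. It runs straight down through the upper plate (8 mm), the bar's eye (16 mm) and the lower plate (10 mm thick, its top 28 mm below the mouth). A black rubber-nosed spring buffer in the fork's web presses on the bar's end.
- pin: Loose retaining pin: steel shank 12 mm thick and 50 mm long, its last 12 mm tapering to 6 mm, below a dark wooden knob 25 mm thick and 42 mm high. Origin: centre of the tip; z runs up the pin to the knob; the knob goes from z = 50 to 92 mm. It starts leaning in the pin rest.
- pin_collar (a point): On the pin's axis at the underside of its knob, 50 mm from the tip.
- pin_rest: Fixed wooden rest on the bench, about 110 x 80 mm, with a 56 x 56 mm sloping top that holds the pin in a 14 mm hole. Origin: centre below the hole's mouth, at the bench; the mouth is 75 mm above it. The pin leans 0.5 rad from upright, its knob towards the rest's -x, its tip towards +x and down. Stands on the left or on the right of the cradle, with the jar on the other side.
- stave1: Loose bamboo stave, 190 x 24 x 14 mm, lying in the trough along the cradle's x. Origin: centre of its underside. Stays there.
- stave2: Loose bamboo stave, 190 x 24 x 14 mm, lying in the trough along the cradle's x. Origin: centre of its underside. Stays there.
- stave3: Loose bamboo stave, 190 x 24 x 14 mm, lying in the trough along the cradle's x. Origin: centre of its underside. Stays there.
- glue_jar: Bystander: jar, 64 mm across, 85 mm high, upright. Origin: centre of its underside.
- hammer: Bystander: hammer 240 mm long, lying beyond the work to one side; origin about its middle.
- brush: Bystander: brush 200 mm long, lying beyond the work on the other side; origin about its middle.

How it is judged:
By the outcome, as a careful person would: the job done as asked, in the order asked, and still so for the second after the job is handed in, with the robot touching nothing.
It also fails if it takes over 67 s, if anything falls off the work surface, if the arm or the gripper's body presses on something with over 40 N, if the wrist force passes 120 N, or if a joint passes its speed limit or range.

ROBOT

A 6-joint arm with a two-finger parallel gripper is mounted at the origin on the work surface. World frame = base frame: x ahead of the robot, y to its left, z up, the work surface at z = 0. Lengths are in m, angles in rad, forces in N, time in s.
With the tool pointing down it reaches from about 0.375 to 0.925 m from the base axis. Payload 5.7 kg.
Tool frame: the origin (TCP) lies on the front face of the gripper's body, between the roots of the fingers; the fingertips stand 73 mm ahead of it and the grasp point (between the pads) lies 54 mm ahead of it; x points along the fingers, y is the direction in which the jaws open and shut, and the axes are right-handed (so a half turn about x gives the same grasp; the last joint's range is limited). The gripper opens to 85 mm and grips with 20 to 120 N. Pads are 22 mm wide; open, the fingers measure 114 mm over their backs; the gripper's body (76 mm by 85 mm) begins 54 mm behind the grasp point. The pads swing forward as they close: fully open they stand 13 mm farther back than shut.
Start: joints at [0.988, 0.359, 1.51, -0, 1.272, -0.115], TCP at [0.271, 0.536, 0.304] pointing down, gripper open.
Joint ranges: [-2.97, 2.97], [-1.01, 2.36], [0.21, 2.38], [-0.96, 4.11], [0.2, 2.71], [-2.98, 2.98]. Speed limits (rad/s): [2.39, 2.39, 3.14, 3.14, 3.14, 3.14].

INTERFACE

Orientations are given as a unit quaternion [w, x, y, z].
In Python, from rig import env, grip, sensors, eyes, nets gives the robot as it stands. Calls block until the motion is done:
- env.goto(position, orientation): joint-space move of the TCP to a pose.
- env.move_linear(position, rot=None, vel=0.15, max_force=None): straight line of the TCP; rot=None keeps the orientation; vel is the mean speed in m/s. With max_force (N) it stops when the force on the tool has changed by that much, and returns True; else False.
- env.movej(angles): joint-space move.
- grip(opening, squeeze=None): finger opening in m; squeeze is the grip in N (None keeps the last); returns when the fingers have stopped.
- env.sleep(seconds).
- env.ik(position, orientation): joint angles nearest the present ones, or None.
- sensors.observe(): the state.
- eyes.read_camera(name): name is "side" or "top"; returns a dict with "image" (384x512x3 uint8, blue, green, red), "range_z" (384x512 float32, m along the optical axis (not along the pixel's ray), 0 where there is no reading), "fx", "fy", "cx", "cy" (pixels), "rvec" (rotation vector, rad) and "tvec" (3), from world to camera coordinates, as OpenCV has them. Camera axes: x right, y down, z forward; pixel columns grow to the right and rows downward; lengths in m; the calibration is good to about 2 mm. A picture is of the moment at which its call begins.
A pose or a line that the arm cannot do raises env.Unreachable and nothing moves.
- env.hand_in(): hands the job in, once; it reports no verdict.
Trained networks look in the newest picture that a camera, given by its name, has taken for a name from the list of things; names that differ only in an ending like _2 or _b are one class to them, and where a whole thing is asked for, a point or a joint stands for the part that bears it (a point fixed in the world has none). Each returns a list of dicts, best first, with "confidence" (0 to 1); they miss things now and then, are a little off and sometimes report something else, mostly with a low value. They report only what shows in the picture. A call takes as long as a camera call.
- nets.search_frame(camera, name): "box" ([left, top, width, height] in pixels, round what is visible of it).
The state is a dict: "time_s": time; "qpos": joint angles; "dq": joint speeds; "joint_torque": joint torques, N m; "tcp_pos": TCP position; "tcp_rot": TCP orientation; "ft_force": force on the tool from outside, world axes, zero at the start; "torque": the same for the moment, N m; "gripper_width": finger opening in m.
Only numpy, scipy, OpenCV 4.12 (cv2) and the standard library are available. Lean on these libraries where they do the work, as an engineer would, in place of code of your own. Each camera call takes 0.05 s, during which the arm holds its last target. There are 200 camera calls.

## Working session

There is one attempt and no reset: what is moved stays moved. The work goes in short steps, each a Python script; the robot and the scene stay as the last script left them, time stands still between calls to the robot, and variables do not carry over. Pictures are saved under pics/ and viewed, about 8 in all and at most 12, crops included, and the job is handed in when it is done.

```bash
ls; mkdir -p pics; cat > h.py <<'E'
import numpy as np, cv2
from rig import env, grip, sensors, eyes, nets
from scipy.spatial.transform import Rotation as R
def cloud(c):
    Rm,_=cv2.Rodrigues(np.array(c["rvec"],float)); t=np.array(c["tvec"],float).ravel()
    v,u=np.mgrid[0:384,0:512]; z=c["range_z"]
    P=np.stack([(u-c["cx"])/c["fx"]*z,(v-c["cy"])/c["fy"]*z,z],-1)
    W=(P-t)@Rm; W[z==0]=np.nan
    return W
def proj(c,p):
    K=np.array([[c["fx"],0,c["cx"]],[0,c["fy"],c["cy"]],[0,0,1]],float)
    return cv2.projectPoints(np.array(p,float).reshape(-1,1,3),np.array(c["rvec"],float),np.array(c["tvec"],float),K,None)[0].reshape(-1,2)
def quat(xa,ya):  # tool x axis, y axis -> wxyz
    xa=np.array(xa,float);xa/=np.linalg.norm(xa);ya=np.array(ya,float);ya-=xa*(xa@ya);ya/=np.linalg.norm(ya)
    q=R.from_matrix(np.stack([xa,ya,np.cross(xa,ya)],1)).as_quat(); return [q[3],q[0],q[1],q[2]]
E
python3 - <<'E'
from h import *
ims=[]
for n in ("top","side"):
    c=eyes.read_camera(n); W=cloud(c); np.savez(f"pics/{n}0.npz",W=W,**{k:np.array(v) for k,v in c.items()})
    cv2.imwrite(f"pics/{n}0.png",cv2.resize(c["image"],(800,600),interpolation=cv2.INTER_CUBIC))
    for k in ("cradle","keeper","keeper_hinge","keeper_eye","catch","catch_hole","pin","pin_collar","pin_rest","glue_jar","hammer","stave1"):
        r=nets.search_frame(n,k)
        for d in r[:2]:
            b=d["box"];u,v=int(b[0]+b[2]/2),int(b[1]+b[3]/2)
            print(n,k,np.round(b,0),round(d["confidence"],2),np.round(W[min(v,383),min(u,511)],3))
print(sensors.observe())
E
```

```text
pics
top cradle [197. 154.  96. 110.] 0.91 [0.544 0.062 0.03 ]
top cradle [129. 120.  17.  67.] 0.64 [0.694 0.376 0.02 ]
top keeper [223. 203.  59.  54.] 0.59 [0.483 0.037 0.066]
top keeper_hinge [194. 153.  99. 107.] 0.75 [0.55  0.065 0.026]
top keeper_hinge [115. 210.  45.  42.] 0.74 [0.476 0.339 0.08 ]
top keeper_eye [382. 212.  36.  20.] 0.7 [ 0.511 -0.342  0.083]
top keeper_eye [224. 195.  60.  67.] 0.64 [0.488 0.034 0.064]
top pin [235. 168.  18.  65.] 0.56 [0.566 0.063 0.03 ]
top pin_collar [128. 231.   7.  16.] 0.58 [0.452 0.339 0.115]
top pin_rest [117. 211.  39.  40.] 0.6 [0.475 0.341 0.081]
top glue_jar [382. 211.  35.  21.] 0.93 [ 0.514 -0.338  0.088]
top hammer [391. 116.  36.  83.] 0.82 [ 0.697 -0.393  0.025]
top stave1 [247. 168.  20.  64.] 0.96 [0.57  0.027 0.031]
top stave1 [225. 161.  18.  73.] 0.69 [0.574 0.091 0.029]
side cradle [196. 182. 132.  83.] 0.78 [0.548 0.116 0.045]
side keeper [258. 185.  70.  42.] 0.8 [0.482 0.055 0.061]
side keeper [196. 129.  73.  18.] 0.24 [ 0.704 -0.388  0.003]
side keeper_hinge [196. 181. 132.  84.] 0.56 [0.55  0.091 0.029]
side ke
[... 623 characters left out ...]
202.  74.  18.] 0.59 [0.57  0.047 0.029]
{'time_s': 1.3, 'qpos': array([ 9.87934920e-01,  3.58793590e-01,  1.51041854e+00, -1.70520434e-05,
        1.27252909e+00, -1.15121937e-01]), 'dq': array([-0.00079954, -0.00102632,  0.00106823,  0.00021805,  0.00098671,
        0.00018633]), 'joint_torque': array([-8.85173886e-04, -5.27608645e+01, -2.79042917e+01, -3.85246301e-05,
        2.12711529e-03, -5.33509493e-06]), 'tcp_pos': array([0.27052142, 0.53550677, 0.30386353]), 'tcp_rot': array([ 0.687845  ,  0.16381444,  0.68787009, -0.1639171 ]), 'ft_force': array([ 1.12063041,  0.32898509, -0.27362808]), 'torque': array([-0.0240494 , -0.00571487, -0.01433766]), 'gripper_width': 0.08557442993547675}
```

```bash
python3 - <<'E'
import numpy as np,cv2
d=np.load("pics/top0.npz"); im=d["image"]
a=cv2.resize(im[140:275,180:310],(520,540),interpolation=cv2.INTER_CUBIC)
b=cv2.resize(im[195:265,105:175],(280,280),interpolation=cv2.INTER_CUBIC)
s=np.load("pics/side0.npz")["image"]
c=cv2.resize(s[255:325,245:315],(280,280),interpolation=cv2.INTER_CUBIC)
o=np.zeros((560,800,3),np.uint8); o[:540,:520]=a;o[:280,520:]=b;o[280:,520:]=c
cv2.imwrite("pics/crop0.png",o)
W=d["W"]
# top-plate pixels z 0.068-0.078 & bar z 0.057-0.067
z=W[...,2]
reg=np.zeros(z.shape,bool);reg[140:275,180:310]=True
for lo,hi in((.067,.080),(.056,.067),(.04,.052)):
    m=reg&(z>lo)&(z<hi); p=W[m]; n,l,st,ce=cv2.connectedComponentsWithStats(m.astype(np.uint8))
    for i in range(1,n):
        if st[i,4]>8:
            q=W[l==i]; r=cv2.minAreaRect(q[:,:2].astype(np.float32)*1000); print(lo,st[i],q.mean(0).round(4),np.round(r[0],1),np.round(r[1],1),round(r[2],1))
E
```

```text
0.067 [201 179  20  22 301] [0.589  0.1503 0.0724] [588.9 150.6] [44.3 52.2] 81.9
0.067 [274 199   6   7  30] [ 0.5579 -0.0273  0.0698] [558.4 -26.7] [16.3 13.3] 1.2
0.056 [212 177   4   4  11] [0.6205 0.1457 0.0593] [620.3 145.3] [11.1  5.5] 70.2
0.056 [223 197  60  65 679] [0.4832 0.0377 0.0623] [487.9  32.4] [ 33.9 210. ] 48.7
0.04 [217 159  18  72 366] [0.5776 0.1135 0.0446] [579.1 113.7] [ 14.8 198.9] 81.4
0.04 [258 166  14  51 252] [0.594  0.0064 0.0443] [591.6   6.8] [ 14.1 142.5] 81.3
0.04 [217 183   5  19  26] [0.5842 0.1306 0.0446] [585.1 130.8] [ 3.8 49.8] 81.9
0.04 [208 189   5   4   9] [0.5905 0.1573 0.0438] [591.2 157.5] [ 5.9 11.6] 50.4
0.04 [252 228   9  10  39] [0.4747 0.0237 0.0443] [474.   21.9] [13.3 30.3] 46.9
```

View pics/crop0.png

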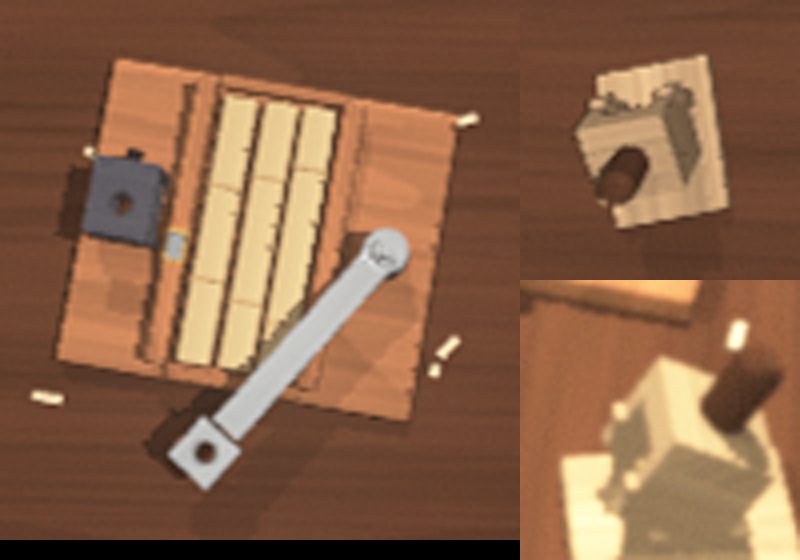

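View pics/side0.png

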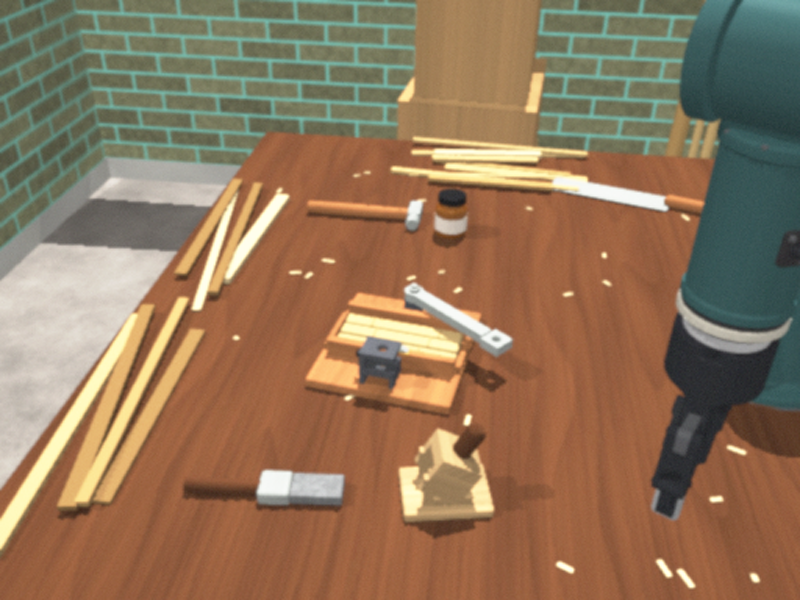

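The crops show the fork hole at about top pixel (210.5, 190.7), the bar eye at (231, 253) and the hinge at (276, 202.5). The pin leans in the rest on the left, with its knob near (130, 238). Next I compute the geometry.

```bash
cat >> h.py <<'E'
def ray(c,uv,z):
    Rm,_=cv2.Rodrigues(np.array(c["rvec"],float)); t=np.array(c["tvec"],float).ravel()
    d=Rm.T@np.array([(uv[0]-c["cx"])/c["fx"],(uv[1]-c["cy"])/c["fy"],1]); o=-Rm.T@t
    return o+d*(z-o[2])/d[2]
E
python3 - <<'E'
from h import *
from scipy.optimize import least_squares
d=np.load("pics/top0.npz"); s=np.load("pics/side0.npz")
# crops: resized coords -> pixel (x+.5)/4-.5+off
f=lambda x,y:((x+.5)/4-.5+180,(y+.5)/4-.5+140)
H=ray(d,f(385,250),.062);E=ray(d,f(205,453),.062);F=ray(d,f(122,203),.072)
print("hinge",H,"eye",E,"hole",F,"|HE|",np.linalg.norm(E-H),"|HF|",np.linalg.norm((F-H)[:2]))
yax=(F-H)[:2];print("yaw from HF",np.arctan2(-yax[0],yax[1]))
be=(E-H)[:2];print("bar ang rel",np.arctan2(yax[0]*be[1]-yax[1]*be[0],yax@be))
# knob points
pts=[]
for c,(r0,r1,c0,c1) in((d,(195,265,105,175)),(s,(250,325,245,325))):
    W=c["W"];im=c["image"].astype(int); m=np.zeros((384,512),bool);m[r0:r1,c0:c1]=True
    m&=(W[...,2]>.06)&(im.sum(-1)<260)
    m=cv2.erode(m.astype(np.uint8),np.ones((2,2),np.uint8))>0
    p=W[m];print(len(p),p.min(0).round(3),p.max(0).round(3));pts.append(p)
    b=np.zeros((384,512),bool);b[r0:r1,c0:c1]=True;b&=(W[...,2]>.008)&(W[...,2]<.3)&(im.sum(-1)>330)
    q=W[b];q=q[(abs(q[:,0]-.48)<.1)&(abs(q[:,1]-.34)<.1)];print("rest rect",cv2.minAreaRect(q[:,:2].astype(np.float32)*1000), np.percentile(q[:,2],[0,50,98]))
    t=q[q[:,2]>.055]; 
    cc=t-np.median(t,0); 
    print("upper",t.mean(0).round(4),len(t))
P=np.vstack(pts)
def res(x):
    a=np.array([-np.sin(.5)*np.cos(x[2]),-np.sin(.5)*np.sin(x[2]),np.cos(.5)])
    v=P-np.array([x[0],x[1],.105]); h=v@a; r=np.linalg.norm(v-h[:,None]*a,axis=1)
    k=x[3]-h # distance below top
    side=r-.0125; top=h-x[3]
    return np.where(abs(side)<abs(top),side,top)
for y0 in(-.6,-.15,.3):
    o=least_squares(res,[.45,.345,y0,.02],loss="soft_l1",f_scale=.002)
    x=o.x;a=np.array([-np.sin(.5)*np.cos(x[2]),-np.sin(.5)*np.sin(x[2]),np.cos(.5)])
    top=np.array([x[0],x[1],.105])+a*x[3]
    print(x.round(4),o.cost,np.median(abs(o.fun)),"top",top,"collar",top-.042*a,"tip",top-.092*a, "z75",top+a*(.075-top[2])/a[2])
E
```

```text
hinge [ 0.558691   -0.02510683  0.062     ] eye [0.42173213 0.09104279 0.062     ] hole [0.58557447 0.15126441 0.072     ] |HE| 0.17957858337301247 |HF| 0.1784083470520585
yaw from HF -0.15126121007624146
bar ang rel 1.0186896009190212
103 [0.436 0.334 0.086] [0.467 0.356 0.117]
rest rect ((478.29266357421875, 353.0963134765625), (109.64579772949219, 78.87181091308594), 11.040787696838379) [0.00942668 0.01643774 0.08847839]
upper [0.4738 0.3492 0.0777] 356
189 [0.434 0.351 0.071] [0.466 0.364 0.112]
rest rect ((476.3548583984375, 352.4911804199219), (110.56560516357422, 72.7613754272461), 10.181442260742188) [0.00802457 0.04189027 0.08561969]
upper [0.4727 0.3649 0.0716] 787
[ 0.4437  0.3473  0.2034 -0.1837] 0.0005056226436940929 0.001005509580487807 top [ 0.52992219  0.36505506 -0.05622981] collar [ 0.5496429   0.36912285 -0.09308827] tip [ 0.57311994  0.37396546 -0.1369674 ] z75 [0.45970915 0.35057222 0.075     ]
[0.444  0.3473 0.1979 0.0063] 0.00020642873507233515 0.0008873571767736106 top [0.44101531 0.34671984 0.110496  ] collar [0.46075821 0.35067854 0.07363753] tip [0.48426166 0.35539128 0.0297584 ] z75 [0.46002842 0.35053221 0.075     ]
[0.444  0.3471 0.2276 0.0067] 0.00020798709088992444 0.0008732438692224008 top [0.44089376 0.34632732 0.1109141 ] collar [0.46051013 0.35087171 0.07405563] tip [0.48386295 0.35628169 0.0301765 ] z75 [0.46000753 0.35075527 0.075     ]
```

```bash
cat >> h.py <<'E'
HX=np.array([.5587,-.0251]); YAW=-.150
def pushpose(th,back,r=.110,tipz=.050,sg=1):
    a=YAW+th; p=np.array([np.cos(a),np.sin(a)]); b=np.array([-np.sin(a),np.cos(a)])
    xy=HX+r*b-back*p
    return [xy[0],xy[1],tipz+.073], quat([0,0,-1],[sg*b[0],sg*b[1],0]), p
E
python3 - <<'E'
from h import *
sg=None
for s in (1,-1):
    ok=[env.ik(*pushpose(t,.05,sg=s)[:2]) for t in (1.05,.5,0)]
    print(s,[None if o is None else o.round(2) for o in map(lambda o:None if o is None else np.array(o),ok)])
    if all(o is not None for o in ok) and (sg is None or abs(ok[2][5])+abs(ok[0][5])<best): sg=s;best=abs(ok[2][5])+abs(ok[0][5])
print(sg)
grip(0.0,40)
p,q,_=pushpose(1.05,.06,sg=sg)
env.goto([p[0],p[1],.25],q); env.move_linear(p,vel=.2)
F0=sensors.observe()["ft_force"]
for t in (1.02,.9,.78,.66,.54,.42,.32,.26,.20,.15,.11,.08):
    p,q,d=pushpose(t,.022,sg=sg)
    st=env.move_linear(p,rot=q,vel=.12,max_force=30)
    o=sensors.observe(); print(t,st,"push",round(-(o["ft_force"]-F0)[:2]@d[:2],1),np.round(o["ft_force"]-F0,1),round(o["time_s"],1))
    if st: break
c=eyes.read_camera("top");cv2.imwrite("pics/push1.png",cv2.resize(c["image"][140:275,180:310],(520,540),interpolation=cv2.INTER_CUBIC))
E
```

```text
1 [array([-0.15,  0.41,  2.03, -0.  ,  0.7 , -2.62]), array([-0.02,  0.44,  1.96, -0.  ,  0.74, -1.94]), array([ 0.04,  0.5 ,  1.83, -0.  ,  0.81, -1.38])]
-1 [array([-0.15,  0.41,  2.03, -0.  ,  0.7 ,  0.52]), array([-0.02,  0.44,  1.96, -0.  ,  0.74,  1.2 ]), array([ 0.04,  0.5 ,  1.83, -0.  ,  0.81,  1.76])]
-1
1.02 False push 0.1 [-0.1 -0.  -0.6] 5.4
0.9 False push -0.0 [ 0.   0.  -0.4] 5.7
0.78 False push 1.0 [-0.4 -1.1  0.5] 5.9
0.66 False push 0.6 [-0.3 -0.8 -0.8] 6.2
0.54 False push -0.6 [ 0.8 -0.2 -0.3] 6.5
0.42 False push -0.9 [ 1.  -0.4 -0.7] 6.7
0.32 False push -0.4 [ 0.6 -1.  -1. ] 7.0
0.26 False push -0.3 [ 0.3  0.  -0.8] 7.2
0.2 False push 1.9 [-1.9 -0.5 -0.2] 7.5
0.15 False push 4.1 [-4.1 -0.9  0. ] 7.7
0.11 False push 2.6 [-2.6  0.  -2.5] 8.0
0.08 False push 2.5 [-2.5 -0.1 -2. ] 8.2
```

```bash
python3 - <<'E'
from h import *
sg=-1
c=eyes.read_camera("top")
# force baseline: earlier free-air ~0
for i,t in enumerate(np.arange(.07,-.06,-.008)):
    p,q,d=pushpose(t,.022,sg=sg)
    st=env.move_linear(p,rot=q,vel=.02,max_force=25)
    o=sensors.observe(); f=-o["ft_force"][:2]@d[:2]; e=np.array(o["tcp_pos"])-p
    print(round(t,3),st,"push",round(f,1),np.round(o["ft_force"],1),"err",np.round(e*1e3,1),round(o["time_s"],1))
    if st or f>17: break
c=eyes.read_camera("top")
s=eyes.read_camera("side")
o=np.hstack([cv2.resize(c["image"][165:225,190:290],(800,480),interpolation=cv2.INTER_CUBIC)[:, :400],cv2.resize(s["image"][180:260,210:277],(400,480),interpolation=cv2.INTER_CUBIC)])
cv2.imwrite("pics/push2.png",o)
E
```

```text
0.07 False push 4.4 [-4.3  0.9 -1.8] err [-0.5  0.  -0.1] 8.6
0.062 False push 5.0 [-4.9  1.3 -1.4] err [-0.3  0.  -0.1] 8.8
0.054 False push 4.5 [-4.5  0.3 -2.7] err [-0.1 -0.  -0.1] 9.1
0.046 False push 5.0 [-5.  -0.2 -2.4] err [-0.1  0.  -0.1] 9.3
0.038 False push 6.5 [-6.6 -0.1 -0.3] err [-0.9  0.  -0.1] 9.6
0.03 False push 7.6 [-7.6  0.6  2.2] err [-1.5  0.  -0.1] 9.8
0.022 False push 9.5 [-9.5  0.8  2.1] err [-1.9  0.  -0.1] 10.1
0.014 False push 9.7 [-9.7  0.5  3.1] err [-2.2  0.  -0.2] 10.3
0.006 False push 10.8 [-10.8   0.9   4.2] err [-2.6  0.1 -0.2] 10.6
-0.002 False push 11.5 [-11.6   0.7   4.8] err [-2.9  0.1 -0.2] 10.8
-0.01 False push 11.8 [-11.9   0.4   6.4] err [-3.2  0.2 -0.2] 11.1
-0.018 False push 13.0 [-13.1   0.9   6.2] err [-3.5  0.2 -0.2] 11.3
-0.026 False push 11.7 [-11.7   0.9   4.3] err [-3.1  0.2 -0.4] 11.6
-0.034 False push 11.8 [-11.6   1.7   4.3] err [-3.3  0.2 -0.4] 11.8
-0.042 False push 12.9 [-12.6   2.6   5.8] err [-3.7  0.3 -0.4] 12.1
-0.05 False push 14.3 [-14.3   1.6   6.1] err [-4.   0.4 -0.4] 12.3
-0.058 False push 16.0 [-15.8   2.4   5.6] err [-4.3  0.4 -0.5] 12.6
```

View pics/push2.png

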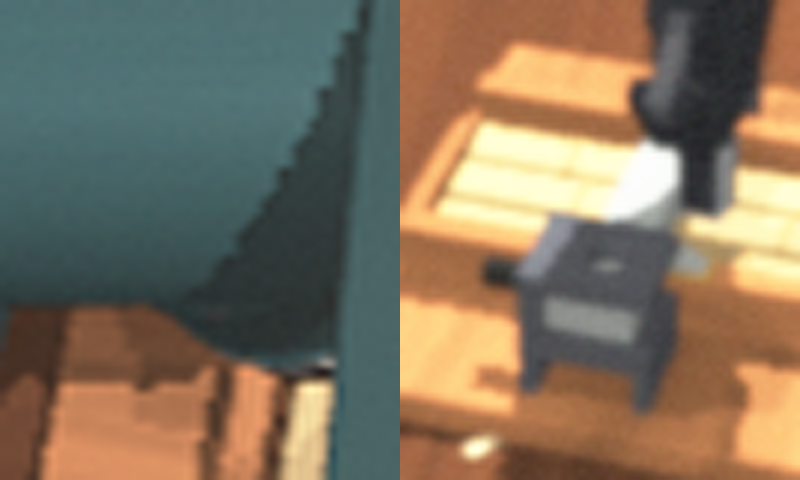

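The push force dropped from 13 to 11.7 N near the end, which suggests the catch clicked. The side view shows the bar in the fork and the catch tongue visible in front of it. I retract, move over to the pin and look.

```bash
cat >> h.py <<'E'
A=np.array([-np.sin(.5)*np.cos(.2),-np.sin(.5)*np.sin(.2),np.cos(.5)])
COL=np.array([.4606,.3508,.0743])
def pinpose(g,sg=1):  # grasp point at distance g above the tip
    gp=COL+A*(g-.05); return list(gp-.054*(-A)), quat(-A,[sg*np.sin(.2),-sg*np.cos(.2),0])
E
python3 - <<'E'
from h import *
p,q,d=pushpose(-.05,.05,sg=-1)
o=sensors.observe(); x=np.array(o["tcp_pos"]); x[:2]-=.04*d[:2]
env.move_linear(x,vel=.15); env.move_linear([x[0],x[1],.25],vel=.25)
grip(.06)
for s in(1,-1):
    j=env.ik(*pinpose(.17,s)); print(s,None if j is None else np.round(j,2))
ss=[s for s in(1,-1) if env.ik(*pinpose(.17,s)) is not None]
ss.sort(key=lambda s:abs(env.ik(*pinpose(.17,s))[5])); print(ss)
env.goto(*pinpose(.17,ss[0]))
c=eyes.read_camera("top"); s=eyes.read_camera("side")
np.savez("pics/top1.npz",W=cloud(c),**{k:np.array(v) for k,v in c.items()})
o=np.hstack([cv2.resize(c["image"][165:225,190:290],(800,480),interpolation=cv2.INTER_CUBIC)[:, :400],cv2.resize(s["image"][180:260,210:277],(400,480),interpolation=cv2.INTER_CUBIC)])
cv2.imwrite("pics/latched.png",o)
cv2.imwrite("pics/latched_side.png",cv2.resize(s["image"][230:330,210:340],(780,600),interpolation=cv2.INTER_CUBIC))
print(sensors.observe()["time_s"])
E
```

```text
1 [ 0.73  0.22  2.08 -0.57  0.47  2.57]
-1 [ 0.73  0.22  2.08 -0.57  0.47 -0.58]
[-1, 1]
16.5333
```

View pics/latched.png

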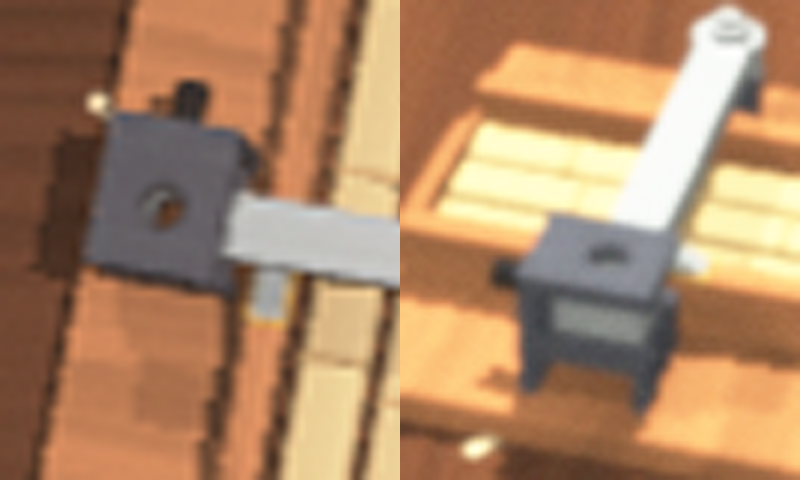

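View pics/latched_side.png

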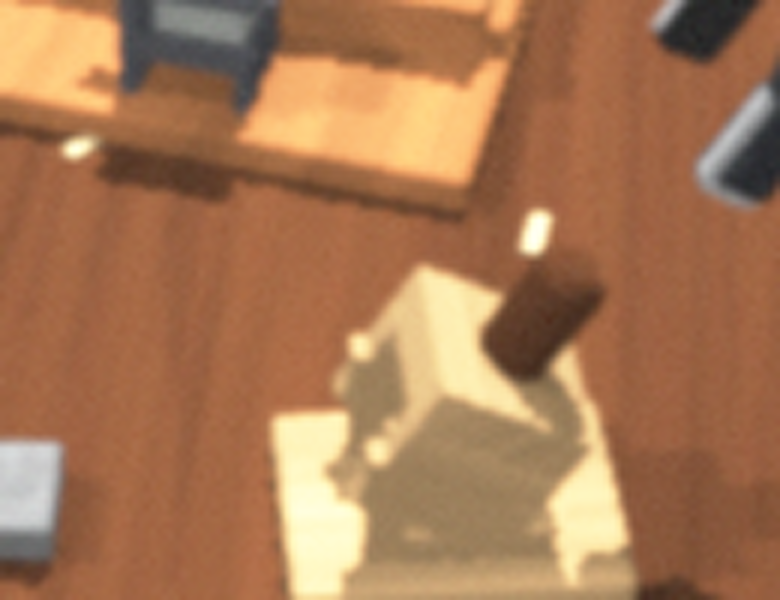

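The bar stays shut and aligned, with the catch up behind it (top crop at (268, 292)). The pin is undisturbed, so I grasp it now.

```bash
cat >> h.py <<'E'
HOLE=np.array([.5852,.1512,.072])
def ins(tipz,dx=0,dy=0,g=.075):  # tip height above bench
    return [HOLE[0]+dx,HOLE[1]+dy,tipz+g+.054], quat([0,0,-1],[-np.sin(.2),np.cos(.2),0])
E
python3 - <<'E'
from h import *
p,q=pinpose(.075,-1)
st=env.move_linear(p,vel=.12,max_force=12); print("appr",st,np.array(sensors.observe()["tcp_pos"])-p)
grip(.01,50); env.sleep(.2); o=sensors.observe(); print("w",o["gripper_width"],o["ft_force"])
p2=np.array(o["tcp_pos"])+A*.085
st=env.move_linear(p2,vel=.12,max_force=25); o=sensors.observe(); print(st,o["ft_force"],o["gripper_width"])
p,q=ins(.10); print(env.ik(p,q)); env.goto(p,q); env.sleep(.3)
s=eyes.read_camera("side"); c=eyes.read_camera("top"); o=sensors.observe(); print(o["time_s"],o["gripper_width"],o["tcp_pos"])
np.savez("pics/hold.npz",W=cloud(s),**{k:np.array(v) for k,v in s.items()})
im=s["image"].copy()
t=np.array(o["tcp_pos"]); 
uv=proj(s,[t-[0,0,.129],t-[0,0,.079],HOLE]); print(uv)
v0,u0=int(uv[0][1])-60,int(uv[0][0])-60
big=cv2.resize(im[v0:v0+100,u0:u0+120],(720,600),interpolation=cv2.INTER_CUBIC)
for a in uv: cv2.circle(big,tuple(int(k) for k in ((a-[u0,v0])*6+3)),3,(0,255,0),-1)
cv2.imwrite("pics/hold.png",big)
E
```

```text
appr False [-6.66519087e-05 -6.64440481e-05 -4.12254747e-05]
w 0.02368377895618274 [-3.32643069 -1.27598505  5.20645613]
False [ 0.28768744 -0.1845168  -0.11615811] 0.023308790081131774
[ 1.38601272e-01  4.38861194e-01  1.58474439e+00 -4.44089210e-16
  1.11798707e+00 -1.63219506e+00]
20.375 0.023718617587326664 [0.58470108 0.15192548 0.22913872]
[[244.30610036 211.20335972]
 [244.44686317 192.40703012]
 [244.05582615 221.17711742]]
```

View pics/hold.png

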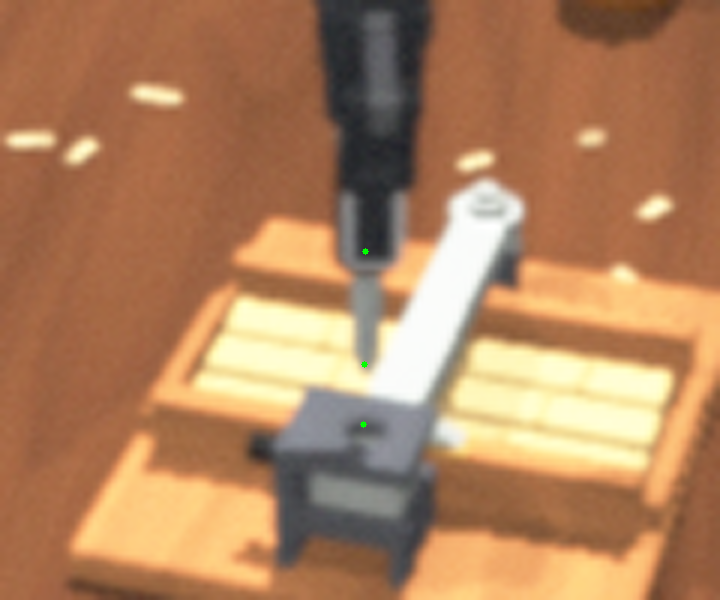

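The pin hangs straight, with its tip at crop (367, 365), within about 1 mm of the prediction and over the hole. I insert it now.

```bash
python3 - <<'E'
from h import *
F0=sensors.observe()["ft_force"]
for z,v,mf in((.074,.06,10),(.060,.02,10),(.046,.02,12),(.034,.025,12),(.026,.025,12),(.0205,.015,10)):
    st=env.move_linear(ins(z)[0],vel=v,max_force=mf); o=sensors.observe()
    print(z,st,np.round(o["ft_force"]-F0,1),np.round(np.array(o["tcp_pos"])-[HOLE[0],HOLE[1],.129],4),round(o["time_s"],1))
    if st: break
E
```

```text
0.074 False [1.  0.8 1.1] [-0.0001 -0.0001  0.0736] 21.0
0.06 False [ 0.2  0.9 -0.2] [-0.    0.    0.06] 21.8
0.046 False [-0.5  2.1 -0.8] [-0.0004  0.      0.0457] 22.7
0.034 False [-2.5  2.8 -1.9] [-0.0003  0.      0.0335] 23.3
0.026 False [-3.2  2.2 -2.8] [-0.0003  0.      0.0256] 23.8
0.0205 True [0.1 1.7 7.2] [-0.0003  0.0002  0.0231] 24.1
```

```bash
python3 - <<'E'
from h import *
grip(.05); env.sleep(.4)
t=np.array(sensors.observe()["tcp_pos"]); env.move_linear(t+[0,0,.12],vel=.15)
env.goto([.40,.30,.30],sensors.observe()["tcp_rot"]); env.sleep(.3)
s=eyes.read_camera("side"); c=eyes.read_camera("top")
W=cloud(c)
for n in("top","side"): print(n,[(np.round(r["box"]),round(r["confidence"],2)) for r in nets.search_frame(n,"pin")[:2]],[(np.round(r["box"]),round(r["confidence"],2)) for r in nets.search_frame(n,"glue_jar")[:1]])
P=W.reshape(-1,3); k=P[(np.linalg.norm(P[:,:2]-HOLE[:2],axis=1)<.025)&(P[:,2]>.085)]
print("knob top",k.mean(0),np.percentile(k[:,2],[50,95]) ,len(k),"expect z",.114)
o=np.hstack([cv2.resize(c["image"][165:225,190:240],(400,480),interpolation=cv2.INTER_CUBIC),cv2.resize(s["image"][180:260,210:277],(400,480),interpolation=cv2.INTER_CUBIC)])
cv2.imwrite("pics/fin.png",o); print(sensors.observe()["time_s"])
E
```

```text
top [] [(array([386., 209.,  32.,  23.]), 0.77)]
side [(array([241., 205.,   9.,  20.]), 0.64)] [(array([278., 117.,  22.,  38.]), 0.9)]
knob top [0.5836009  0.14911797 0.10946583] [0.11172658 0.11667704] 89 expect z 0.114
27.3333
```

View pics/fin.png

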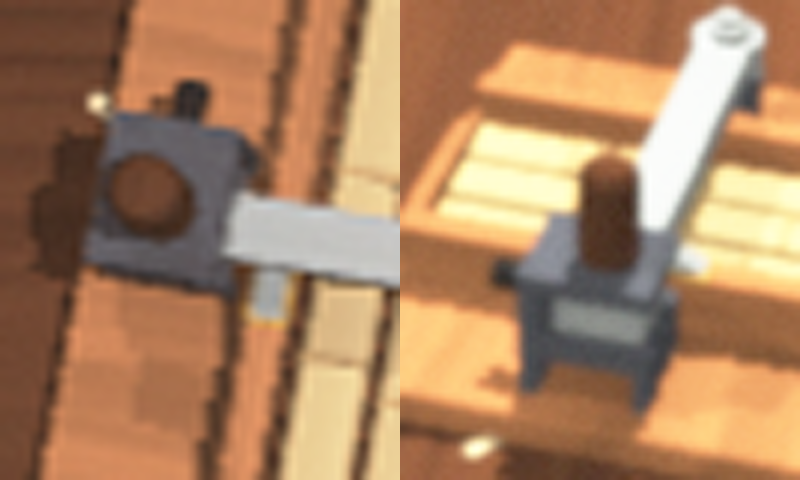

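The pin stands upright and seated: the knob rests on the fork (side crop, base at (608, 268)), the bar is shut and the catch is up. The measured knob top of about 0.112–0.117 m fits the expected 0.114 m.

```bash
python3 -c "
from h import *
env.hand_in()"
```

```text
the job is handed in; nothing more can be done
```

The keeper bar is latched shut and the pin is seated through fork and bar. I handed the job in at about 27 s of robot time.

- **Bar:** I pushed it shut in an arc with closed fingertips. The force dropped from 13 to 11.7 N, as a catch click would, and I then stopped at 16 N. After I let go, the bar stayed in the fork, with the catch up behind it.
- **Pin:** I took it along its slanted axis, held it upright and lowered it. It stopped with a contact force of about 7 N, with the tip about 1 mm above the computed seat, which is within the calibration error.
- **Last checks:** The final pictures show the knob upright on the fork. Its top measured 0.112–0.117 m against 0.114 m expected, and the staves and jar had not visibly moved. The top-camera network did not report the pin at the end, but the side network (0.64) and both pictures did. I did not look again at the hammer and brush; the arm never went near them.

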